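# Load a tenoned rail into the sanding jig and lock it

### The arm

A 6-joint arm with a two-finger parallel gripper is mounted at the origin on the work surface. World frame = base frame: x ahead of the robot, y to its left, z up, the work surface at z = 0. Lengths are in mm, angles in rad, forces in N, time in s.
With the tool pointing down it reaches from about 375 to 975 mm from the base axis. Payload 3.8 kg.
Tool frame: the origin (TCP) lies at the very end of the fingers, on their centre line; the grasp point (between the pads) lies 19 mm behind it; z points along the fingers, y is the direction in which the jaws open and shut (so a half turn about z gives the same grasp; the last joint's range is limited). The gripper opens to 88 mm and grips with 3 to 60 N. Pads are 18 mm wide; open, the fingers measure 123 mm over their backs; the gripper's body (75 mm by 187 mm) begins 45 mm behind the grasp point.
Start: joints at [-1.324, 0.264, 1.604, -0, 1.274, -0.037], TCP at [188.998, -647.995, 238.706] pointing down, gripper open.
Joint ranges: [-2.63, 2.63], [-0.94, 2.18], [0.31, 2.57], [-1.31, 4.45], [0, 2.66], [-2.55, 2.55]. Speed limits (rad/s): [2.57, 2.57, 3.14, 3.14, 3.14, 3.14].

### API

Orientations are given as a unit quaternion [x, y, z, w].
In Python, from plant import monitor, imaging, ticket gives the robot as it stands.
- The arm moves only by the tool send_rows, never from a script. Its argument "deltas" is text: rows parted by semicolons, each of 7 numbers parted by spaces: the opening, from 0 (shut) to 1 (fully open), then the shift along the tool's x, y, z in cm, then the turn, a rotation vector about the tool's x, y, z in degrees. In form: gripper dx dy dz wx wy wz; .... A call has 1 to 10 rows; each row is the pose to reach, as a shift and turn from the pose commanded when the call began, along the tool's axes at that moment; what a row does not reach only later rows make up. A row lasts 1/8 s, in which the tool goes at most 62.5 mm and 10.7 degrees, less where a joint would pass 70% of its speed; a pose out of reach is approached as far as the arm can. A call with a gripper value outside its range is refused whole. The fingers move at their own pace and stop on an object; "newtons" is the grip in N (left out, the last holds). Time passes only in rows, so rows that repeat a pose let the fingers close. It gives the time, the measured TCP pose, the force and the opening at its end, in the units of the state.
- monitor.observe(): the state, without advancing time (a new reading comes with each control period).
- imaging.grab_frame(name): name is "scene" or "top"; returns the picture (384x512x3 uint8, red, green, blue); there is no depth.
- imaging.camera_model(name): a dict with "intrinsics" (3x3 intrinsics, pixels), "distortion" ([k1, k2, p1, p2, k3] as OpenCV has them; the pictures are not rectified), "cam_to_world" (4x4, takes a point from camera to world coordinates). Camera axes: x right, y up, looking along -z (the intrinsics and any distortion apply to the point x, -y, -z); pixel columns grow to the right and rows downward; lengths in mm; the calibration is good to about 2 mm. A picture is of the moment at which its call begins. camera_model takes no time and is no camera call.
- ticket.finish_job(): hands the job in, once; it reports no verdict.
The state is a dict: "time_s": time; "qpos": joint angles; "qd": joint speeds; "effort": joint torques, N m; "tool_pos": TCP position; "eef_rot": TCP orientation; "ft_force": force on the tool from outside, world axes, zero at the start; "moment": the same for the moment, N m; "gripper_width": finger opening in mm.
Only numpy, scipy, OpenCV 4.12 (cv2) and the standard library are available. Lean on these libraries where they do the work, as an engineer would, in place of code of your own. Each camera call takes 0.05 s, during which the arm holds its last target. There are 200 camera calls.

### The job

Load the pale tenoned rail into the sanding jig: lay it flat on the jig's bed and slide it sideways so that its tenon goes in under the sprung overhang, pushing gently by feel until the tenon's end is fully home on the depth stop hidden in the pocket, without ramming it. Then, with the rail home, swing the red-knobbed cam lever all the way round to its stop so that the rail is clamped against the locating blocks, and let go. Leave everything else on the bench where it is.

Things in the scene. Friction and masses are not known exactly. Their poses are not given: they have to be found in the camera images.
- jig: sanding jig screwed to the bench: dark brown board 170 (x) x 335 (y) x 18 mm; origin on the bench surface below the loaded rail's centre line; z up. Its upper face, the bed, is 18 mm above the bench. The rail slides in along the jig's +y. Pressing the rail on the overhanging plate or the depth stop with more than 20 N bruises it; the rubbing under the shoe does not count in this.
- rear_locator (a point): middle of the foot of the rear locating block's face, on the bed (jig x = 24, y = -86 mm). Two wooden locating blocks, 22 mm high above the bed, stand on the jig's +x side with faces at jig x = +24 mm: the rear one y = -103 to -69 mm, the front one y = 50 to 160 mm. Between them, and opposite, the bed is free for fingers (the cam apart).
- retainer: aluminium retaining plate, the overhang, 116 (x) x 85 (y) x 14 mm, underside 22 mm above the bed; origin on the bed at the pocket's mouth, below the plate's front face (jig x = 0, y = 75 mm); axes as the jig's, +y into the pocket. Pocket below it x = -26 to +24 mm; its near side flares 6 mm wider from 11 mm before the mouth. A loaded rail's shoulder ends 2 to 24 mm before the plate.
- depth_stop (a point): centre of the pocket's mouth, 7.5 mm above the bed. Hidden inside, a steel depth stop faces the mouth 22 to 44 mm behind this point: its setting differs each time and is not measured, it must be felt. A sprung buffer pin stands 4 mm proud of it; the tenon's end must push the pin in (1.4 rising to 4.2 N) until it meets the stop's hard face (home).
- shoe (a point): middle of the sole of a sprung white shoe hidden under the plate (25 mm behind the mouth), 15.5 mm above the bed when free. Its 25 degree ramp begins 1.5 mm behind the mouth, the sole 12 mm. The 18 mm tenon wedges it up 2.5 mm against 4 to 6 N: a rubbing resistance of roughly 6 to 20 N, highest on the ramp, different each time, before the stop is met. It then holds the rail.
- rail_mid (a point): centre of the body of the loose pale wooden rail to load (20 mm above its underside). Body 48 (x) x 170 (y) x 40 (z) mm, about 0.17 to 0.34 kg; at its +y end a tenon 48 wide, 46 long, 18 thick continues the underside. Axes: y along the rail towards the tenon, z up as it lies flat on the bench. Grip it across its 48 mm width near here or a little nearer the tenon.
- rail_shoulder (a point): point on the rail's underside below the middle of its shoulder (the step above the tenon), 85 mm from rail_mid along the rail's +y and 20 mm below it; axes as the rail's. The tenon runs 46 mm further along +y, the tail end is 170 mm back.
- cam (a joint): angle of the cam lever in rad: 0 to 0.2 (open) at the start; at 0 the lever points along the jig's -x; it grows anticlockwise seen from above to 1.57 at its stop, where the lever points along the jig's -y, away from the pocket. Stiff hinge, about 0.1 N m; the cam bites on a well placed rail from about 1.35 and needs up to about 10 N at the knob from there. Stays where it is left.
- lever_knob (a point): centre of the upright red knob at the end of the cam lever, 22 mm diameter, 28 mm tall (14 mm above and below this point; the 14 mm wide steel lever joins at its foot), 75 mm from cam_pivot, 52 mm above the bench. It can be pushed round from behind or gripped from above, the fingers on either side of the open lever.
- cam_pivot (a point): point on the cam lever's vertical axis at the height of the knob's centre (jig x = -43.9, y = -86 mm, 52 mm above the bench). The rubber-faced black cam disc below is 36 mm in diameter, 4 mm off-centre, its top 35 mm above the bench; the lever's top is 42 mm above the bench.
- offcut: plain darker wooden offcut without a tenon, 45 x 125 x 34 mm, lying beside the rail; leave alone; origin at the centre of its underside
- sander: random orbital sander standing on its 124 mm yellow pad, 115 mm tall, black body; leave alone; origin at the centre of its underside
- glue: white squeeze bottle, 52 mm diameter, 130 mm tall; leave alone; origin at the centre of its underside
- screwdriver: screwdriver lying flat; leave alone; origin under its middle
- brush: bench brush lying flat; leave alone; origin under its middle
Things that resemble listed ones, but are neither listed nor needed, are in the scene too. What is shaped like the part that bears rail_mid but black is not meant.

How it is judged (in metres and radians):
On the way:
1. the rail lies flat under the overhang with its tenon pushed home on the depth stop (buffer pin pressed in at least about half-way, over 2.6 N) while the cam lever is still open (below 0.6 rad) (y of rail_shoulder in the frame of retainer above -0.027 m and z of rail_shoulder in the frame of retainer below 0.002 m and angle between rail_mid's own z axis and vertical below 0.04 rad and contact force between rail and retainer above 2.6 N and value of joint cam below 0.6 rad), for 0.2 s.
At the end, for the whole second after the job is handed in: the rail lies flat, its tenon home on the hidden depth stop (buffer pin pressed in at least about half-way, over 2.6 N), its centre line within 2.5 mm of its place against the locating blocks and parallel to them within 0.025 rad, and the cam lever within 0.1 rad of its closed stop (above 1.47 rad) (y of rail_shoulder in the frame of retainer above -0.027 m and z of rail_shoulder in the frame of retainer below 0.002 m and angle between rail_mid's own z axis and vertical below 0.04 rad and contact force between rail and retainer above 2.6 N and x of rail_shoulder in the frame of retainer between -0.0025 and 0.0025 m and angle between the y axis of rail_mid and the y axis of retainer, either way round below 0.025 rad and value of joint cam above 1.47 rad); the robot touches nothing.
It fails at once if the rail is pressed or rammed against the retaining plate or its depth stop with more than 20 N (contact force between rail and retainer above 20 N).
It fails at once if a bystander (offcut, sander, glue bottle, screwdriver, brush) is moved by more than 20 mm (distance of any of offcut, sander, glue, screwdriver, brush from where it was at the start of the episode above 0.02 m).
It also fails if it takes over 72 s, if anything falls off the work surface, if the arm or the gripper's body presses on something with over 40 N, if the wrist force passes 120 N, or if a joint passes its speed limit or range.

## Working session

There is one attempt and no reset: what is moved stays moved. The work goes in short steps, Python scripts to look and compute and a tool call to move; the robot and the scene stay as the last step left them, time stands still between calls to the robot, and variables do not carry over. Pictures are saved under pics/ and viewed, about 8 in all and at most 12, crops included, and the job is handed in when it is done.

Besides the shell and the picture viewer there is one more tool, called after "Call:" as name(argument=value, ...) on one line, values as JSON. send_rows: Moves the arm, as the interface text tells. Its arguments: {"type":"object","properties":{"deltas":{"type":"string"},"newtons":{"type":"number"}},"required":["deltas"]}

```bash
mkdir -p pics; cat > h.py <<'E'
import numpy as np, cv2
from plant import monitor, imaging, ticket
from scipy.spatial.transform import Rotation as R
def grab(n,f):
    im=imaging.grab_frame(n); cv2.imwrite('pics/'+f,im[:,:,::-1]); return im
def ray(n,uv):
    c=imaging.camera_model(n);K=np.array(c['intrinsics'],float);T=np.array(c['cam_to_world'],float)
    p=cv2.undistortPoints(np.array(uv,float).reshape(-1,1,2),K,np.array(c['distortion'],float)).reshape(-1,2)
    d=np.c_[p[:,0],-p[:,1],-np.ones(len(p))]@T[:3,:3].T
    return T[:3,3],d
def onz(n,uv,z):
    o,d=ray(n,uv); z=np.broadcast_to(z,(len(d),)); return o+d*((z-o[2])/d[:,2])[:,None]
def proj(n,P):
    c=imaging.camera_model(n);K=np.array(c['intrinsics'],float);T=np.array(c['cam_to_world'],float)
    q=(np.array(P,float).reshape(-1,3)-T[:3,3])@T[:3,:3]; q=q*[1,-1,-1]
    return cv2.projectPoints(q,np.zeros(3),np.zeros(3),K,np.array(c['distortion'],float))[0].reshape(-1,2)
E
python3 - <<'E'
from h import *
a=grab('top','a.png');b=grab('scene','b.png')
for n in('top','scene'):print(np.round(imaging.camera_model(n)['cam_to_world'],2).tolist())
s=monitor.observe();print(s)
cv2.imwrite('pics/ab.png',np.vstack([cv2.resize(a,(800,600))[:,:,::-1]]))
cv2.imwrite('pics/bb.png',np.vstack([cv2.resize(b,(800,600))[:,:,::-1]]))
E
```

```text
[[-0.02, 1.0, -0.08, 430.13], [-1.0, -0.02, -0.0, -91.89], [-0.0, 0.08, 1.0, 1422.29], [0.0, 0.0, 0.0, 1.0]]
[[0.4, -0.77, 0.5, 1269.45], [0.92, 0.32, -0.23, -440.66], [0.02, 0.55, 0.83, 1319.58], [0.0, 0.0, 0.0, 1.0]]
{'time_s': 0.1, 'qpos': array([-1.32388795e+00,  2.64672888e-01,  1.60528339e+00, -1.21306526e-05,
        1.27368088e+00, -3.68969228e-02]), 'qd': array([-0.00114252, -0.00105708, -0.0025938 ,  0.00017102,  0.00119628,
       -0.00236002]), 'effort': array([-4.20052284e-04, -5.03619397e+01, -3.58071148e+01,  7.30761141e-02,
        2.32831039e-02, -4.83614531e-05]), 'tool_pos': array([ 188.84206893, -647.35775339,  237.49100158]), 'eef_rot': array([ 9.89947933e-01,  1.41428584e-01, -1.12911115e-04, -1.01601499e-03]), 'ft_force': array([0.3677857 , 0.04782116, 0.42112687]), 'moment': array([ 0.01270132,  0.04901529, -0.03963899]), 'gripper_width': 88.31471503271824}
```

View pics/ab.png

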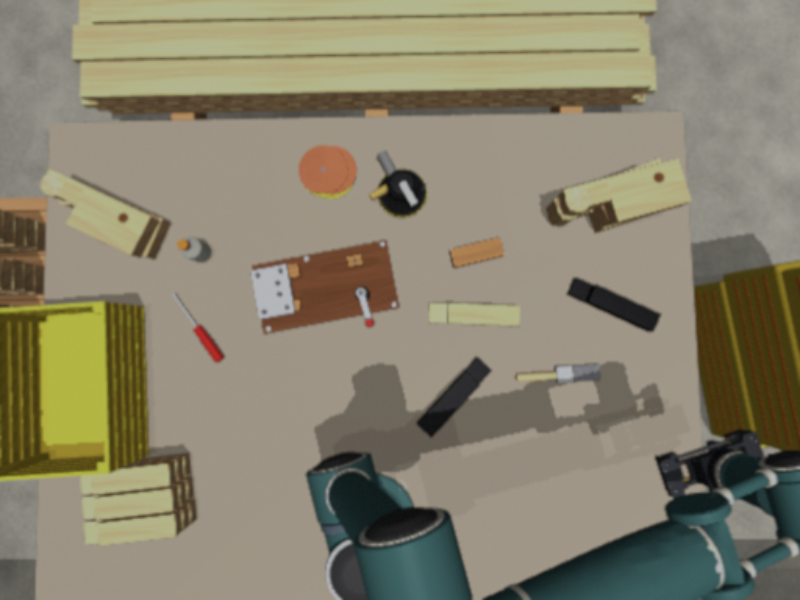

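View pics/bb.png

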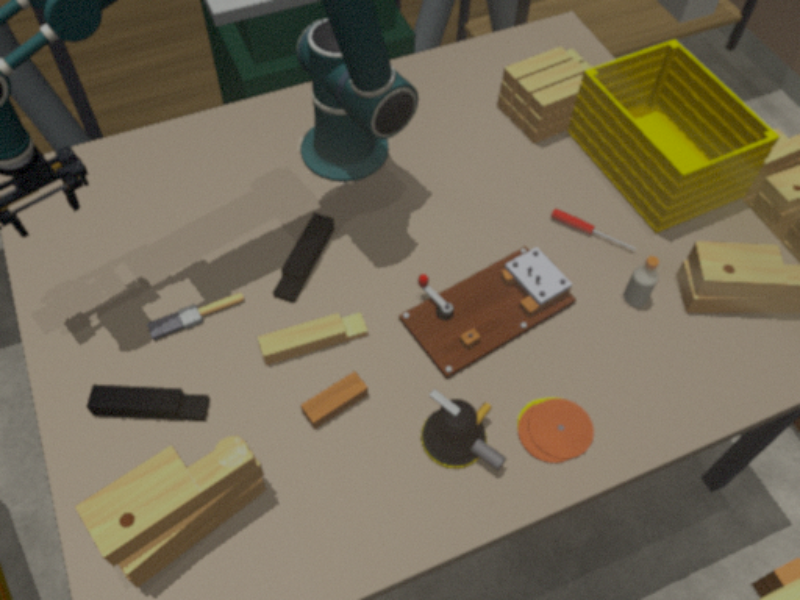

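The top view shows the rail at (475,314) px with its thinner tenon to the left, the orange offcut at (476,251), and the jig at (325,287) with plate left and red knob at (369,322). There are two black decoys, at (613,304) and (455,396). The pale stacks are much bigger boards. The pale 48 mm rail with a tenon is the one meant, and I'll confirm it in a crop.

```bash
python3 - <<'E'
from h import *
a=cv2.imread('pics/a.png');b=cv2.imread('pics/b.png')
ca=cv2.resize(a[145:220,150:345],None,fx=4,fy=4,interpolation=cv2.INTER_CUBIC)
cb=cv2.resize(b[150:250,160:370],None,fx=3.7,fy=2.9,interpolation=cv2.INTER_CUBIC)
cb=cv2.resize(cb,(780,290));cv2.imwrite('pics/c.png',np.vstack([ca,cb]))
h=cv2.cvtColor(a,cv2.COLOR_BGR2HSV)
for n,p in dict(rail=(304,201),ten=(281,200),bench=(304,215),board=(200,195),plate=(175,186),knob=(236,206),off=(305,161)).items(): print(n,h[p[1],p[0]],cv2.cvtColor(b,cv2.COLOR_BGR2HSV)[0,0]*0)
E
```

```text
rail [ 26  71 179] [0 0 0]
ten [ 32  55 182] [0 0 0]
bench [ 19  38 159] [0 0 0]
board [ 11 149 106] [0 0 0]
plate [110   8 186] [0 0 0]
knob [  1 184 179] [0 0 0]
off [ 15 135 168] [0 0 0]
```

View pics/c.png

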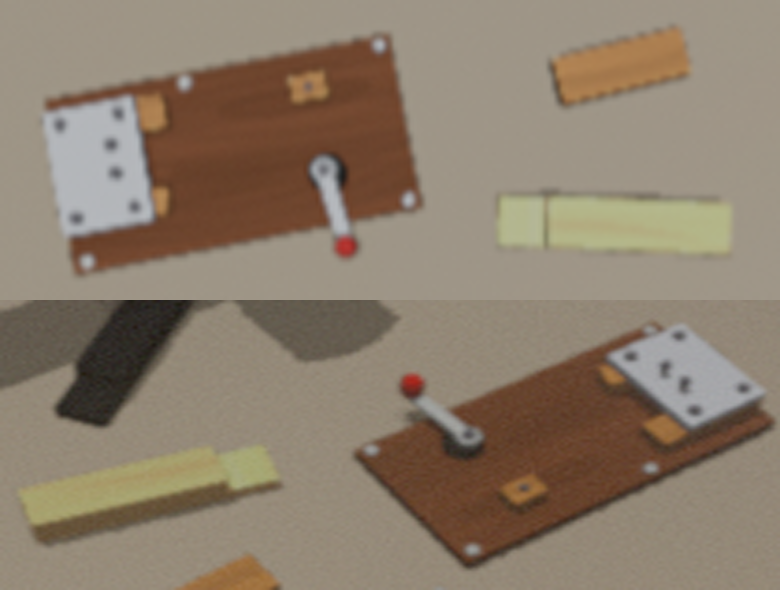

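The crop confirms it: a pale rail with a thin tenon step at crop (545,220) and the jig to its left, lever open. Next I measure.

```bash
cat > m.py <<'E'
from h import *
a={n:cv2.resize(cv2.GaussianBlur(cv2.imread('pics/'+f),(3,3),0),None,fx=4,fy=4,interpolation=cv2.INTER_CUBIC) for n,f in(('top','a.png'),('scene','b.png'))}
def nat(p):return (np.array(p,float).reshape(-1,2)+.5)/4-.5
def blob(n,lo,hi,c,r=None):
    h=cv2.cvtColor(a[n],cv2.COLOR_BGR2HSV);m=cv2.inRange(h,lo,hi)
    m=cv2.morphologyEx(m,cv2.MORPH_CLOSE,np.ones((5,5)))
    cs,_=cv2.findContours(m,cv2.RETR_EXTERNAL,cv2.CHAIN_APPROX_NONE)
    return min((k for k in cs if cv2.contourArea(k)>100),key=lambda k:np.hypot(*(k.reshape(-1,2).mean(0)-4*np.array(c))))
def rect(P):
    (c,s,an)=cv2.minAreaRect(P[:,:2].astype(np.float32)); bx=cv2.boxPoints((c,s,an));return np.round(c,1),np.round(s,1),round(an,2),np.round(bx,1).tolist()
def ctr(k):M=cv2.moments(k);return nat([M['m10']/M['m00'],M['m01']/M['m00']])
k=blob('top',(22,48,120),(40,255,255),(304,201));print('rail z29',rect(onz('top',nat(k),40)),'tenon-level',rect(onz('top',nat(k),18)))
k=blob('top',(0,70,40),(20,255,200),(210,185));print('board',rect(onz('top',nat(k),18)))
k=blob('top',(80,0,150),(140,40,255),(175,186));print('plate',rect(onz('top',nat(k),54)))
k=blob('top',(0,150,100),(8,255,255),(236,206));print('knobtop',onz('top',ctr(k),62));t=ctr(k)
k=blob('scene',(0,150,80),(8,255,255),(271,179));s=ctr(k)
o1,d1=ray('top',t);o2,d2=ray('scene',s)
A=np.c_[d1[0],-d2[0]];l=np.linalg.lstsq(A,o2-o1,rcond=None)[0];print('tri',o1+l[0]*d1[0],o2+l[1]*d2[0])
E
python3 m.py
```

```text
rail z29 (array([ 482.2, -254.1]), array([221.3,  55.4]), 86.65, [[448.1000061035156, -362.8999938964844], [503.3999938964844, -366.1000061035156], [516.2999877929688, -145.1999969482422], [461.0, -142.0]]) tenon-level (array([ 483. , -256.7]), array([224.8,  56.3]), 86.65, [[448.3999938964844, -367.20001220703125], [504.5, -370.5], [517.7000122070312, -146.10000610351562], [461.5, -142.8000030517578]])
board (array([555.4, 102.4]), array([171.1, 335.2]), 10.02, [[442.0, 252.60000610351562], [500.29998779296875, -77.5], [668.7999877929688, -47.79999923706055], [610.4000244140625, 282.29998779296875]])
plate (array([542.1, 221.7]), array([112.1,  82. ]), 10.19, [[479.70001220703125, 252.10000610351562], [494.20001220703125, 171.39999389648438], [604.5, 191.1999969482422], [590.0, 272.0]])
knobtop [[464.39291298  -6.42565282  62.        ]]
tri [464.55391402  -6.02401898  55.60716041] [464.58677285  -5.94664197  55.6128492 ]
```

```bash
cat >> m.py <<'E'
print('----')
th=np.deg2rad(10.05);U=np.array([[np.cos(th),np.sin(th)],[-np.sin(th),np.cos(th)]])
O=np.array([542.1,221.7])-117.5*U[1]
def J(P):return np.round((np.atleast_2d(P)[:,:2]-O)@U.T,1)
for n,c in(('top',(227,167)),):
  h=cv2.cvtColor(a[n],cv2.COLOR_BGR2HSV);print(h[4*167,4*227],h[4*174,4*188])
  m=cv2.inRange(h,(11,100,125),(20,255,255)); cs,_=cv2.findContours(m,cv2.RETR_EXTERNAL,cv2.CHAIN_APPROX_NONE)
  for k in cs:
    if 150<cv2.contourArea(k)<4000:
      P=J(onz(n,nat(k),40)); print(cv2.contourArea(k),P.min(0),P.max(0),np.round(P.mean(0),1))
print('board J',J([[442,252.6],[500.3,-77.5],[668.8,-47.8],[610.4,282.3]]))
print('knob J',J([464.5,-6.2]))
# pivot: lever boss circle bright spot near top(231,187)
g=a['top'][4*175:4*215,4*218:4*248];cv2.imwrite('pics/d.png',cv2.resize(g,None,fx=4,fy=3.75))
# rail: long edges line fit, z=40 edges
k=blob('top',(22,48,120),(40,255,255),(304,201));P=onz('top',nat(k),40)[:,:2]
c=P.mean(0);w,v=np.linalg.eigh(np.cov((P-c).T));e=v[:,1]*np.sign(v[1,1]);f=np.array([e[1],-e[0]])
s=(P-c)@e;t=(P-c)@f;print(c,e,'yaw',np.degrees(np.arctan2(-e[0],e[1])),s.min(),s.max())
for lo in range(-100,100,20):
  q=(s>lo)&(s<lo+20);print(lo,np.round([np.median(t[q&(t<0)]),np.median(t[q&(t>0)])],1),end=' ')
E
python3 m.py|sed -n '/----/,$p'
```

```text
----
[ 13 104 142] [ 15 135 174]
317.5 [-54.2  60. ] [-27.1  73.9] [-40.2  68.3]
613.0 [ 78.6 663.7] [101.6 730.2] [ 87.7 691.9]
865.5 [24.9 49.6] [61.9 74.9] [44.2 62.8]
1047.0 [  24.9 -103.9] [ 53.5 -66. ] [ 39.1 -85. ]
639.5 [170.9 645.4] [203.6 695.7] [189.9 666.1]
567.0 [141.9 301. ] [167.9 327.4] [155.  313.8]
319.0 [237.1 435. ] [256.9 454.8] [247.2 445. ]
366.5 [  85.8 -857. ] [ 106.6 -835.8] [  96.3 -846.4]
1027.5 [ 206.7 -130.9] [274.7   7.8] [231.3 -60.3]
380.5 [258.6 -91.8] [292.9 -65.2] [275.1 -78.1]
184.0 [300.5 -95.2] [318.1 -72.6] [308.9 -83.2]
242.0 [ 289.  -117.1] [331.1   4.6] [317.8 -53.6]
843.5 [458.2 235.5] [481.5 289.2] [469.7 262.4]
815.0 [ 376.3 -232.9] [ 398.9 -179.7] [ 387.4 -206. ]
767.5 [ 293.3 -702.3] [ 315.5 -646.5] [ 304.4 -674.4]
board J [[ -93.2  165.4]
 [ -93.4 -169.8]
 [  77.7 -170. ]
 [  77.8  165.3]]
knob J [[-116.2  -93.4]]
[ 482.20682507 -252.6549058 ] [0.06233082 0.99805554] yaw -3.573609660992423 -112.11912965020508 109.27515024308228
-100 [-26.3  27.5] -80 [-26.1  25.2] -60 [-26.8  25.4] -40 [-26.7  27.5] -20 [-26.7  27.4] 0 [-26.2  26. ] 20 [-26.9  24.8] 40 [-26.8  25.9] 60 [-25.1  18.8] 80 [-25.6  22.8]
```

View pics/d.png

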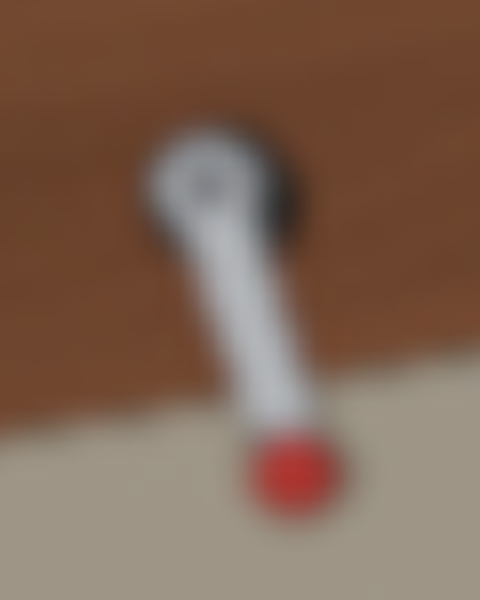

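```bash
cat > d.py <<'E'
import sys
from h import *
# usage: d.py cx cy cz cyaw tx ty tz tyaw  (commanded -> target, yaw of tool x, deg)
def dl(c,cy,t,ty):
    y=np.deg2rad(cy);X=np.array([np.cos(y),np.sin(y),0]);Y=np.array([np.sin(y),-np.cos(y),0]);d=(np.array(t)-c)/10
    return np.round([d@X,d@Y,-d[2],cy-ty],3)
if __name__=='__main__':
    v=list(map(float,sys.argv[1:]));print(dl(np.array(v[:3]),v[3],v[4:7],v[7]))
E
python3 - <<'E'
from h import *
s=monitor.observe();r=R.from_quat(s['eef_rot']).as_matrix();print(r.round(4),np.degrees(np.arctan2(r[1,0],r[0,0])))
E
python3 d.py 189 -648 238.7 16.26 481.6 -267.6 100 86.5
```

```text
[[ 9.6e-01  2.8e-01 -5.0e-04]
 [ 2.8e-01 -9.6e-01  2.0e-03]
 [ 1.0e-04 -2.0e-03 -1.0e+00]] 16.26104622112833
[ 38.741 -28.326  13.87  -70.24 ]
```

Call:
send_rows(deltas="1 19 -14 7 0 0 -35; 1 19 -14 7 0 0 -35; 1 19 -14 7 0 0 -35; 1 19 -14 7 0 0 -35; 1 38.74 -28.33 13.87 0 0 -70.2; 1 38.74 -28.33 13.87 0 0 -70.2; 1 38.74 -28.33 13.87 0 0 -70.2; 1 38.74 -28.33 13.87 0 0 -70.2; 1 38.74 -28.33 13.87 0 0 -70.2; 1 38.74 -28.33 13.87 0 0 -70.2", newtons=25)

```text
time_s: 1.35
tool_pos: [481.4, -267.4, 99.7]
eef_rot: [0.728, 0.685, -0.0, -0.0]
ft_force: [-0.5, 0.2, 0.2]
gripper_width: 88.2
```

```bash
python3 - <<'E'
from h import *
s=monitor.observe();r=R.from_quat(s['eef_rot']).as_matrix();print(s['tool_pos'],np.degrees(np.arctan2(r[1,0],r[0,0])),r[:,2],s['ft_force'],abs(s['qd']).max())
a=grab('scene','e.png');t=grab('top','e2.png')
c=proj('scene',[s['tool_pos']])[0].astype(int);print(c)
x,y=np.clip(c-[90,60],0,[332,250]);A=cv2.resize(a[y:y+134,x:x+180],(800,595),interpolation=cv2.INTER_CUBIC)
cv2.imwrite('pics/e3.png',A[:,:,::-1])
E
```

```text
[ 481.35729372 -267.36335463   99.71604769] 86.5229192120831 [-9.61828547e-04 -7.84489585e-06 -9.99999537e-01] [-0.48052956  0.19012842  0.17094624] 0.033754004631187315
[194 201]
```

View pics/e3.png

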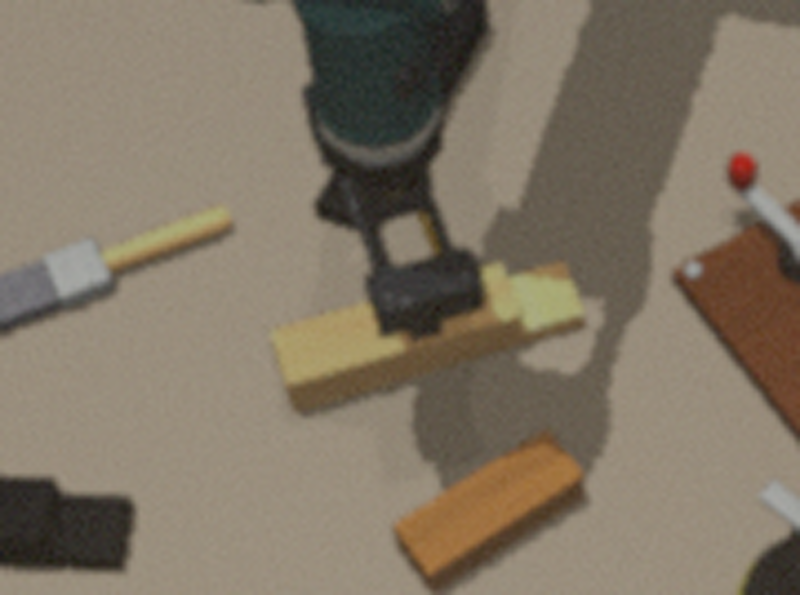

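The picture shows the gripper centred across the rail at (425,300), about a third of the way towards the tenon, with the offcut clear. I descend and grip.

Call:
send_rows(deltas="1 0 0 5 0 0 0; 1 0 0 8 0 0 0; 1 0 0 9.3 0 0 0; 1 0 0 9.3 0 0 0; 0.4 0 0 9.3 0 0 0; 0.4 0 0 9.3 0 0 0; 0.4 0 0 9.3 0 0 0; 0.4 0 0 9.3 0 0 0; 0.4 0 0 9.3 0 0 0; 0.4 0 0 9.3 0 0 0", newtons=30)

```text
time_s: 2.7
tool_pos: [481.5, -267.5, 7.4]
eef_rot: [0.729, 0.685, -0.0, -0.0]
ft_force: [-2.7, 0.5, 5.1]
gripper_width: 47.8
```

```bash
python3 d.py 481.6 -267.6 7 86.46 570.1 55.5 90 100.05
```

```text
[ 32.795   6.838  -8.3   -13.59 ]
```

Call:
send_rows(deltas="0.4 0 0 -3 0 0 0; 0.4 0 0 -8.3 0 0 0; 0.4 0 0 -8.3 0 0 0; 0.4 11 2.3 -8.3 0 0 -5; 0.4 11 2.3 -8.3 0 0 -5; 0.4 22 4.6 -8.3 0 0 -10; 0.4 22 4.6 -8.3 0 0 -10; 0.4 32.8 6.84 -8.3 0 0 -13.6; 0.4 32.8 6.84 -8.3 0 0 -13.6; 0.4 32.8 6.84 -8.3 0 0 -13.6")

```text
time_s: 3.95
tool_pos: [569.4, 58.8, 87.8]
eef_rot: [0.641, 0.768, -0.001, -0.001]
ft_force: [-0.6, 0.6, -2.9]
gripper_width: 47.8
```

Call:
send_rows(deltas="0.4 0 0 2.5 0 0 0; 0.4 0 0 5 0 0 0; 0.4 0 0 5 0 0 0; 0.4 0 0 5 0 0 0")

```text
time_s: 4.45
tool_pos: [569.0, 54.7, 38.7]
eef_rot: [0.643, 0.766, -0.001, -0.001]
ft_force: [0.8, -0.5, -3.1]
gripper_width: 47.8
```

```bash
python3 - <<'E'
from h import *
s=monitor.observe();r=R.from_quat(s['eef_rot']).as_matrix();print(s['tool_pos'],np.degrees(np.arctan2(r[1,0],r[0,0])),r[:,2],s['ft_force'],s['gripper_width'])
a=grab('scene','f.png');t=grab('top','f2.png')
x,y=150,145;A=cv2.resize(t[y:y+75,x:x+150],(800,400),interpolation=cv2.INTER_CUBIC)
cv2.imwrite('pics/f3.png',A[:,:,::-1])
E
```

```text
[569.01610824  54.67019865  38.70021873] 100.008947234309 [-2.43939616e-03 -3.15590735e-04 -9.99996975e-01] [ 0.83202087 -0.5280997  -3.13608421] 47.77102025356061
```

View pics/f3.png

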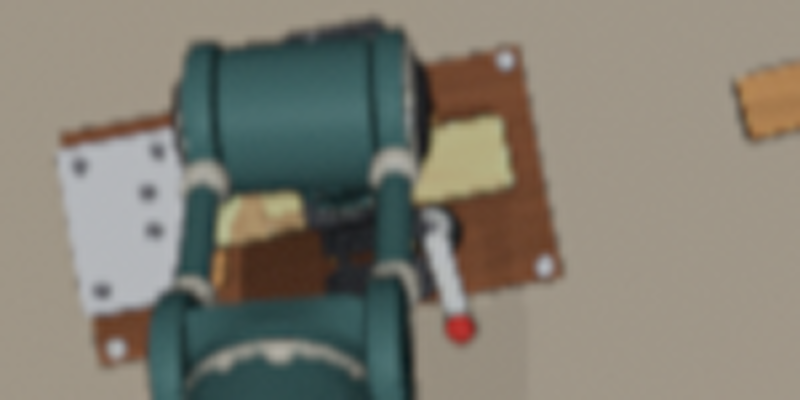

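The rail hangs above the bed; its tail is visible at crop (420–512, 118–200) beside the lever. I measure its tail corners relative to the jig.

```bash
python3 - <<'E'
from h import *
th=np.deg2rad(10.05);U=np.array([[np.cos(th),np.sin(th)],[-np.sin(th),np.cos(th)]]);O=np.array([563.2,106.1])
J=lambda P:np.round((np.atleast_2d(P)[:,:2]-O)@U.T,1)
s=monitor.observe();print('tcp J',J(s['tool_pos']))
a=cv2.resize(cv2.imread('pics/f2.png'),None,fx=4,fy=4,interpolation=cv2.INTER_CUBIC)
m=cv2.inRange(cv2.cvtColor(a,cv2.COLOR_BGR2HSV),(22,48,110),(40,255,255))
cs,_=cv2.findContours(m[:,900:1000],cv2.RETR_EXTERNAL,cv2.CHAIN_APPROX_NONE)
cs=[c for c in cs if cv2.contourArea(c)>500 and 650<c[:,0,1].mean()<760]
for c in cs:
  p=(c.reshape(-1,2)+[900,0]+.5)/4-.5;P=J(onz('top',p,71.))
  P=P[P[:,1]<-103];print(len(P),P.min(0),P.max(0))
  for l in range(-146,-100,6):
    q=P[(P[:,1]>l)&(P[:,1]<l+6)]
    if len(q):print(l,q[:,0].min(),q[:,0].max(),end=' | ')
E
```

```text
tcp J [[ -3.  -51.5]]
141 [ -28.  -148.2] [  23.3 -103.4]
-146 -27.1 21.3 | -140 -26.3 23.3 | -134 -28.0 22.7 | -128 -27.6 21.2 | -122 -26.6 23.2 | -116 -27.9 23.3 | -110 -27.5 21.7 | -104 -25.8 20.9 |
```

Call:
send_rows(deltas="0.4 0 0.05 0.6 0 0 0; 0.4 0 0.05 1.1 0 0 0; 0.4 0 0.05 1.1 0 0 0")

```text
time_s: 4.92
tool_pos: [569.8, 55.6, 28.3]
eef_rot: [0.642, 0.766, -0.001, -0.001]
ft_force: [-0.4, 0.1, -2.9]
gripper_width: 47.6
```

Call:
send_rows(deltas="0.4 0 0 0.1 0 0 0; 0.4 0 0 0.2 0 0 0; 0.4 0 0 0.2 0 0 0")

```text
time_s: 5.3
tool_pos: [570.6, 55.7, 27.0]
eef_rot: [0.642, 0.766, 0.0, -0.0]
ft_force: [-0.3, 0.5, -3.3]
gripper_width: 47.7
```

Call:
send_rows(deltas="0.4 0 0 0.1 0 0 0; 0.4 0 0 0.1 0 0 0; 0.4 0 0 0.1 0 0 0")

```text
time_s: 5.68
tool_pos: [570.6, 55.7, 26.0]
eef_rot: [0.642, 0.766, 0.0, 0.0]
ft_force: [-0.3, -0.2, -2.4]
gripper_width: 47.5
```

Call:
send_rows(deltas="0.4 0 0 0.1 0 0 0; 0.4 0 0 0.1 0 0 0; 0.4 0 0 0.1 0 0 0")

```text
time_s: 6.05
tool_pos: [570.7, 55.7, 25.4]
eef_rot: [0.642, 0.766, 0.0, 0.0]
ft_force: [-1.4, 0.2, 0.7]
gripper_width: 47.9
```

Call:
send_rows(deltas="0.4 0.2 0 0 0 0 0; 0.4 0.4 0 0 0 0 0; 0.4 0.4 0 0 0 0 0")

```text
time_s: 6.42
tool_pos: [570.5, 59.6, 25.4]
eef_rot: [0.642, 0.766, 0.0, 0.0]
ft_force: [0.7, -2.3, 1.9]
gripper_width: 47.8
```

Call:
send_rows(deltas="0.4 0.15 0 0 0 0 0; 0.4 0.3 0 0 0 0 0; 0.4 0.3 0 0 0 0 0")

```text
time_s: 6.8
tool_pos: [569.8, 62.6, 25.4]
eef_rot: [0.642, 0.766, 0.0, 0.0]
ft_force: [1.1, -2.7, 3.9]
gripper_width: 47.6
```

Call:
send_rows(deltas="0.4 0.15 0 0 0 0 0; 0.4 0.3 0 0 0 0 0; 0.4 0.3 0 0 0 0 0")

```text
time_s: 7.18
tool_pos: [569.2, 65.5, 25.4]
eef_rot: [0.642, 0.766, 0.0, 0.0]
ft_force: [0.9, -3.8, 5.3]
gripper_width: 47.6
```

Call:
send_rows(deltas="0.4 0.15 0 -0.02 0 0 0; 0.4 0.3 0 -0.02 0 0 0; 0.4 0.3 0 -0.02 0 0 0")

```text
time_s: 7.55
tool_pos: [568.6, 68.3, 25.4]
eef_rot: [0.642, 0.766, 0.0, 0.0]
ft_force: [1.4, -6.9, 5.0]
gripper_width: 48.3
```

Call:
send_rows(deltas="0.4 0.1 0 0 0 0 0; 0.4 0.2 0 0 0 0 0; 0.4 0.2 0 0 0 0 0")

```text
time_s: 7.92
tool_pos: [568.7, 68.7, 25.4]
eef_rot: [0.642, 0.767, -0.001, 0.001]
ft_force: [2.2, -11.9, 3.2]
gripper_width: 47.7
```

Call:
send_rows(deltas="0.4 0.1 0 0 0 0 0; 0.4 0.2 0 0 0 0 0; 0.4 0.2 0 0 0 0 0")

```text
time_s: 8.3
tool_pos: [568.6, 69.6, 25.4]
eef_rot: [0.642, 0.767, -0.001, 0.002]
ft_force: [3.8, -15.2, 3.1]
gripper_width: 47.3
```

Call:
send_rows(deltas="0.4 0.1 0 0 0 0 0; 0.4 0.2 0 0 0 0 0; 0.4 0.2 0 0 0 0 0")

```text
time_s: 8.68
tool_pos: [568.8, 70.0, 25.4]
eef_rot: [0.642, 0.767, -0.002, 0.003]
ft_force: [5.1, -21.7, 2.7]
gripper_width: 47.8
```

Call:
send_rows(deltas="0.4 0.1 0 0 0 0 0; 0.4 0.2 0 0 0 0 0; 0.4 0.2 0 0 0 0 0")

```text
time_s: 9.05
tool_pos: [569.1, 70.3, 25.6]
eef_rot: [0.641, 0.767, -0.002, 0.004]
ft_force: [6.6, -28.8, 1.6]
gripper_width: 48.0
```

```bash
cat > t.py <<'E'
from h import *
import sys
th=np.deg2rad(10.05);U=np.array([[np.cos(th),np.sin(th)],[-np.sin(th),np.cos(th)]]);O=np.array([563.2,106.1])
J=lambda P:np.round((np.atleast_2d(P)[:,:2]-O)@U.T,1)
s=monitor.observe();r=R.from_quat(s['eef_rot']).as_matrix();print('tcp J',J(s['tool_pos']),s['tool_pos'][2].round(1),'yaw',np.degrees(np.arctan2(r[1,0],r[0,0])).round(2),'z',r[:2,2].round(4),'F jig',(U@s['ft_force'][:2]).round(1),s['ft_force'][2].round(1),'M',s['moment'].round(2))
a=cv2.resize(grab('top',sys.argv[1])[:,:,::-1],None,fx=4,fy=4,interpolation=cv2.INTER_CUBIC)
m=cv2.inRange(cv2.cvtColor(a,cv2.COLOR_BGR2HSV),(22,48,110),(40,255,255))
cs,_=cv2.findContours(m[:,880:1000],cv2.RETR_EXTERNAL,cv2.CHAIN_APPROX_NONE)
cs=[c for c in cs if cv2.contourArea(c)>500 and 640<c[:,0,1].mean()<770]
for c in cs:
  p=(c.reshape(-1,2)+[880,0]+.5)/4-.5;P=J(onz('top',p,58.))
  print(len(P),P.min(0),P.max(0))
  for l in range(-146,-90,6):
    q=P[(P[:,1]>l)&(P[:,1]<l+6)]
    if len(q):print(l,q[:,0].min(),q[:,0].max(),end=' | ')
E
python3 t.py g.png
```

```text
tcp J [[ -0.4 -36.3]] 25.6 yaw 100.24 z [ 0.004 -0.009] F jig [  1.5 -29.5] 1.6 M [-4.18 -0.88  0.22]
228 [ -24.9 -133.3] [ 27.  -59.9]
-134 -23.7 25.4 | -128 -24.1 27.0 | -122 -24.0 25.8 | -116 -22.4 26.0 | -110 -23.9 26.4 | -104 -24.8 23.8 | -98 -23.4 23.9 | -92 -24.3 24.3 |
```

Call:
send_rows(deltas="0.4 0 0 0 0 0.5 0; 0.4 0.1 0 0 0 0.5 0; 0.4 0.1 0 0 0 0.5 0", newtons=50)

```text
time_s: 9.48
tool_pos: [569.2, 70.5, 25.5]
eef_rot: [0.641, 0.768, 0.0, 0.002]
ft_force: [7.0, -30.9, 1.1]
gripper_width: 47.4
```

```bash
python3 t.py g2.png
```

```text
tcp J [[ -0.3 -36.1]] 25.5 yaw 100.27 z [ 0.003  -0.0017] F jig [  1.5 -31.6] 1.1 M [-4.79 -1.15  0.26]
226 [ -25.1 -133.1] [ 26.7 -60.8]
-134 -22.8 25.4 | -128 -23.9 26.7 | -122 -24.0 25.0 | -116 -23.1 26.0 | -110 -23.1 26.0 | -104 -24.3 24.7 | -98 -23.4 23.0 | -92 -24.2 24.1 |
```

```bash
python3 - <<'E'
from h import *
a=grab('scene','k.png')
th=np.deg2rad(10.05);U=np.array([[np.cos(th),np.sin(th)],[-np.sin(th),np.cos(th)]]);O=np.array([563.2,106.1])
W=lambda x,y,z:np.r_[O+x*U[0]+y*U[1],z]
A=cv2.resize(a[140:250,245:385],(763,600),interpolation=cv2.INTER_CUBIC)[:,:,::-1].copy()
for p,c in((W(0,75,54),(255,0,0)),(W(24,75,18),(0,255,0)),(W(24,38.4,18),(0,0,255)),(W(24,38.4,58),(0,0,255)),(W(24,50,40),(255,0,255)),(W(24,-69,40),(255,0,255))):
  q=(proj('scene',p)[0]-[245,140])*5.45;cv2.circle(A,tuple(q.astype(int).tolist()),3,c,-1)
cv2.imwrite('pics/k2.png',A)
E
```

```text
(no output)
```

View pics/k2.png

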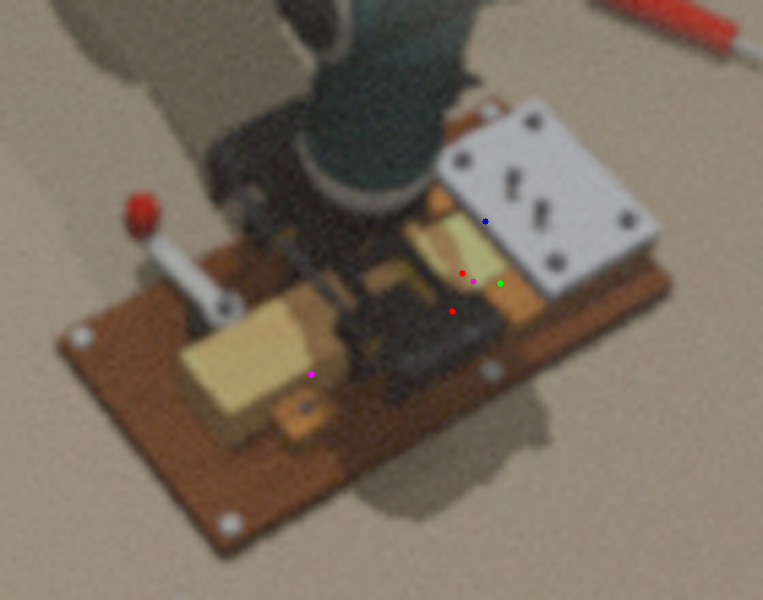

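Call:
send_rows(deltas="0.4 0.05 0 -0.05 0 0 0; 0.4 0.1 0 -0.05 0 0 0; 0.4 0.1 0 -0.05 0 0 0; 0.4 0.1 0 -0.05 0 0 0")

```text
time_s: 10.07
tool_pos: [569.3, 70.7, 25.9]
eef_rot: [0.641, 0.768, -0.0, 0.002]
ft_force: [8.4, -33.6, -0.5]
gripper_width: 47.7
```

```bash
python3 t.py g3.png|head -2
```

```text
tcp J [[ -0.2 -35.9]] 25.9 yaw 100.3 z [ 0.0034 -0.0029] F jig [  2.4 -34.5] -0.5 M [-5.22 -1.24  0.25]
225 [ -24.8 -133.1] [ 27.  -59.9]
```

Call:
send_rows(deltas="0.4 -0.4 0 0 0 -0.3 0; 0.4 -0.8 0 0 0 -0.4 0; 0.4 -0.8 0 0 0 -0.4 0")

```text
time_s: 10.5
tool_pos: [568.5, 69.7, 25.4]
eef_rot: [0.643, 0.766, 0.001, 0.0]
ft_force: [3.9, -7.8, -0.1]
gripper_width: 47.5
```

```bash
python3 t.py g4.png|head -2
```

```text
tcp J [[ -1.1 -36.8]] 25.4 yaw 100.03 z [0.0008 0.0009] F jig [ 2.5 -8.3] -0.1 M [-1.27 -0.55 -0.18]
230 [ -26.7 -133.5] [ 25.5 -61. ]
```

Call:
send_rows(deltas="0.4 -0.3 -0.05 0 0 0 0; 0.4 -0.3 -0.05 0 0 0 0; 0.4 -0.3 -0.05 0 0 0 0")

```text
time_s: 10.92
tool_pos: [568.2, 68.9, 25.4]
eef_rot: [0.643, 0.766, 0.002, -0.001]
ft_force: [3.5, 3.4, -0.6]
gripper_width: 47.5
```

```bash
python3 t.py g5.png|head -2
```

```text
tcp J [[ -1.6 -37.5]] 25.4 yaw 99.99 z [0.0004 0.0038] F jig [4.  2.7] -0.6 M [ 0.42 -0.59 -0.46]
225 [ -27.2 -134.5] [ 24.8 -64.1]
```

```bash
cat > y.py <<'E'
from h import *
import sys
th=np.deg2rad(10.05);U=np.array([[np.cos(th),np.sin(th)],[-np.sin(th),np.cos(th)]]);O=np.array([563.2,106.1])
J=lambda P:(np.atleast_2d(P)[:,:2]-O)@U.T
def run(f,z):
    g=cv2.GaussianBlur(cv2.imread('pics/'+f),(3,3),0).astype(np.float32)
    v=g[:,:,1]-0.0*g[:,:,2] # green: rail bright vs brown
    def edges(ys,x0,x1,zz,sg):
        out=[]
        for y in ys:
            xs=np.arange(x0,x1,.25);W=np.c_[O+xs[:,None]*U[0]+y*U[1],np.full(len(xs),zz)]
            q=proj('top',W).astype(np.float32);l=cv2.remap(v,q[:,:1],q[:,1:],cv2.INTER_LINEAR)[:,0]
            d=sg*np.gradient(cv2.GaussianBlur(l[:,None],(1,9),2)[:,0]);i=d.argmax();w=np.clip(d,0,None)*(abs(xs-xs[i])<4)
            out.append((w*xs).sum()/w.sum())
        p=np.polyfit(ys,out,1);return p,np.std(out-np.polyval(p,ys))
    for nm,ys,x0,x1,zz,sg in(('rail -x',np.arange(-130,-110,2),-32,-15,z,1),('rail +x',np.r_[np.arange(-130,-106,2),np.arange(-66,-60,2)],15,32,z,-1),
       ('ten -x',np.arange(52,70,2),-32,-15,36,1),('ten +x',np.arange(40,48,2),15,32,36,-1),('board+x',np.arange(-160,-60,4),70,86,18,1),('board-x',np.r_[np.arange(-160,-120,4)],-102,-86,18,-1)):
        p,s=edges(ys,x0,x1,zz,sg);print(nm,'slope deg(+ = cw)',np.degrees(p[0]).round(2),'x at mid',np.polyval(p,np.mean(ys)).round(2),'x@80',np.polyval(p,80).round(1),'res',s.round(2))
run(sys.argv[1],float(sys.argv[2]))
E
python3 y.py g5.png 58; python3 y.py g3.png 58|head -4; cd pics; python3 -c "
import cv2
t=cv2.imread('g5.png')[150:215,150:290];cv2.imwrite('l.png',cv2.resize(t,(800,371),interpolation=cv2.INTER_CUBIC))"
```

```text
rail -x slope deg(+ = cw) -1.24 x at mid -26.17 x@80 -30.5 res 0.59
rail +x slope deg(+ = cw) -6.22 x at mid 22.37 x@80 2.0 res 0.93
ten -x slope deg(+ = cw) 10.66 x at mid -26.27 x@80 -22.5 res 0.5
ten +x slope deg(+ = cw) nan x at mid nan x@80 nan res nan
board+x slope deg(+ = cw) nan x at mid nan x@80 nan res nan
board-x slope deg(+ = cw) 6.33 x at mid -94.37 x@80 -69.8 res 1.15
rail -x slope deg(+ = cw) -4.87 x at mid -23.85 x@80 -40.9 res 0.78
rail +x slope deg(+ = cw) -2.45 x at mid 25.55 x@80 17.5 res 2.03
ten -x slope deg(+ = cw) 11.25 x at mid -26.22 x@80 -22.3 res 0.5
ten +x slope deg(+ = cw) nan x at mid nan x@80 nan res nany.py:14: RuntimeWarning: invalid value encountered in scalar divide
  out.append((w*xs).sum()/w.sum())
y.py:14: RuntimeWarning: invalid value encountered in scalar divide
  out.append((w*xs).sum()/w.sum())
```

View pics/l.png

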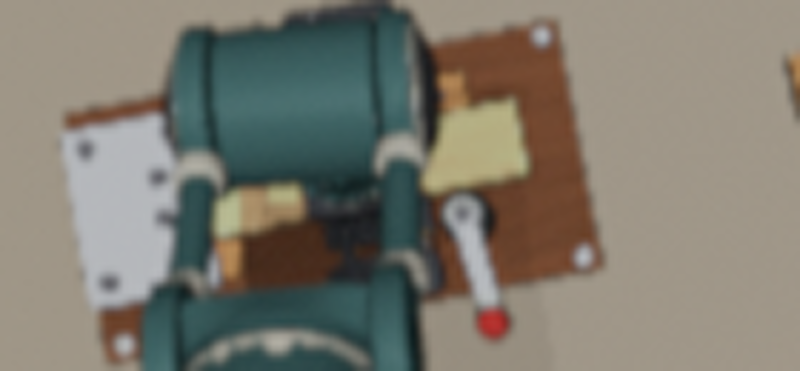

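```bash
cat > e.py <<'E'
from h import *
import sys
th=np.deg2rad(10.05);U=np.array([[np.cos(th),np.sin(th)],[-np.sin(th),np.cos(th)]]);O=np.array([563.2,106.1])
g=cv2.imread('pics/'+sys.argv[1]).astype(np.float32)[:,:,1]
def prof(ylo,yhi,x0,x1,z,sg):
    xs=np.arange(x0,x1,.25);ys=np.arange(ylo,yhi,1.)
    X,Y=np.meshgrid(xs,ys);W=np.c_[O+X.reshape(-1,1)*U[0]+Y.reshape(-1,1)*U[1],np.full(X.size,z)]
    q=proj('top',W).astype(np.float32).reshape(X.shape+(2,));l=cv2.remap(g,q[...,0],q[...,1],cv2.INTER_LINEAR).mean(0)
    d=sg*np.gradient(cv2.GaussianBlur(l[:,None],(1,9),2)[:,0]);i=d.argmax();w=np.clip(d,0,None)*(abs(xs-xs[i])<4);return round(float((w*xs).sum()/w.sum()),2)
for n,a in dict(railR_tail=(-128,-114,-33,-17,58,1),railR_front=(10,30,-33,-17,58,1),ten_mx=(44,62,-33,-17,36,1),rail_px=(-128,-106,17,33,58,-1),board_mx_rear=(-160,-125,-102,-86,18,-1),board_px_rear=(-160,-110,70,86,18,1),board_px_front=(130,160,70,86,18,1),rearblk_face=(-98,-72,16,32,40,1)).items():print(n,prof(*a),end='; ')
E
for f in g5 g3 a;do python3 e.py $f.png;echo;done
```

```text
railR_tail -26.38; railR_front -27.05; ten_mx -27.26; rail_px 23.82; board_mx_rear -93.94; board_px_rear 76.59; board_px_front 76.0; rearblk_face nan; 
railR_tail -24.14; railR_front -26.26; ten_mx -26.78; rail_px 26.26; board_mx_rear -93.93; board_px_rear 76.41; board_px_front 75.97; rearblk_face nan; 
railR_tail -19.78; railR_front -19.05; ten_mx -19.48; rail_px 18.51; board_mx_rear -93.93; board_px_rear 76.6; board_px_front 75.98; rearblk_face 24.99; e.py:9: RuntimeWarning: invalid value encountered in scalar divide
  d=sg*np.gradient(cv2.GaussianBlur(l[:,None],(1,9),2)[:,0]);i=d.argmax();w=np.clip(d,0,None)*(abs(xs-xs[i])<4);return round(float((w*xs).sum()/w.sum()),2)
e.py:9: RuntimeWarning: invalid value encountered in scalar divide
  d=sg*np.gradient(cv2.GaussianBlur(l[:,None],(1,9),2)[:,0]);i=d.argmax();w=np.clip(d,0,None)*(abs(xs-xs[i])<4);return round(float((w*xs).sum()/w.sum()),2)
```

Call:
send_rows(deltas="0.4 -0.6 0 0 0 0 0; 0.4 -1.2 0 0 0 0 0; 0.4 -1.2 0 0 0 0 0; 0.4 -1.2 0 0 0 0 0")

```text
time_s: 11.48
tool_pos: [569.4, 55.4, 25.4]
eef_rot: [0.642, 0.766, -0.0, -0.001]
ft_force: [-2.2, 1.7, 3.0]
gripper_width: 47.8
```

```bash
python3 t.py n.png|head -2;python3 e.py n.png 2>/dev/null
```

```text
tcp J [[ -2.8 -51. ]] 25.4 yaw 100.08 z [-0.0017  0.0014] F jig [-1.9  2.1] 3.0 M [0.16 0.04 0.16]
217 [ -28.3 -147.6] [ 24.1 -78.8]
railR_tail -27.36; railR_front -29.28; ten_mx -28.58; rail_px 23.24; board_mx_rear -93.93; board_px_rear 76.57; board_px_front 75.98; rearblk_face 29.64;
```

Call:
send_rows(deltas="0.4 0 0.15 0 0 0 0.3; 0.4 0 0.28 0 0 0 0.5; 0.4 0 0.28 0 0 0 0.5")

```text
time_s: 11.9
tool_pos: [571.5, 55.7, 25.4]
eef_rot: [0.646, 0.764, -0.001, -0.002]
ft_force: [-5.0, -0.1, 4.9]
gripper_width: 47.4
```

```bash
python3 t.py o.png|head -2;python3 e.py o.png 2>/dev/null
```

```text
tcp J [[ -0.6 -51.1]] 25.4 yaw 99.55 z [-0.0033  0.001 ] F jig [-4.9  0.8] 4.9 M [-0.12  0.51  0.01]
220 [ -26.  -147.8] [ 25.5 -78.4]
railR_tail -25.61; railR_front -25.9; ten_mx -25.8; rail_px 24.78; board_mx_rear -94.1; board_px_rear 76.58; board_px_front 76.01; rearblk_face 29.89;
```

Call:
send_rows(deltas="0.4 0.3 0.05 -0.03 0 0 0; 0.4 0.6 0.05 -0.03 0 0 0; 0.4 0.9 0.05 -0.03 0 0 0; 0.4 0.9 0.05 -0.03 0 0 0")

```text
time_s: 12.45
tool_pos: [571.5, 65.4, 25.5]
eef_rot: [0.646, 0.764, 0.0, -0.001]
ft_force: [0.3, 0.3, -2.5]
gripper_width: 47.7
```

Call:
send_rows(deltas="0.4 0.1 0 0 0 0 0; 0.4 0.2 0 0 0 0 0; 0.4 0.3 0 0 0 0 0; 0.4 0.3 0 0 0 0 0")

```text
time_s: 12.95
tool_pos: [571.3, 67.9, 25.8]
eef_rot: [0.646, 0.764, 0.0, -0.001]
ft_force: [0.1, -0.2, -2.7]
gripper_width: 47.8
```

```bash
python3 t.py p.png|head -2;python3 e.py p.png 2>/dev/null
```

```text
tcp J [[  1.3 -39. ]] 25.8 yaw 99.56 z [-0.0004  0.0016] F jig [ 0.1 -0.2] -2.7 M [-0.22 -0.16 -0.04]
223 [ -24.1 -135.9] [ 27.  -63.9]
railR_tail -23.94; railR_front -23.81; ten_mx -23.6; rail_px 26.29; board_mx_rear -93.92; board_px_rear 76.59; board_px_front 75.98; rearblk_face nan;
```

Call:
send_rows(deltas="0.4 0.1 -0.05 0.03 0 0 0; 0.4 0.2 -0.05 0.03 0 0 0; 0.4 0.2 -0.05 0.03 0 0 0")

```text
time_s: 13.38
tool_pos: [570.8, 69.0, 25.7]
eef_rot: [0.646, 0.764, 0.0, -0.0]
ft_force: [0.6, -4.9, -3.7]
gripper_width: 47.5
```

Call:
send_rows(deltas="0.4 0.1 0 0 0 0 0; 0.4 0.2 0 0 0 0 0; 0.4 0.2 0 0 0 0 0")

```text
time_s: 13.75
tool_pos: [570.8, 69.8, 25.9]
eef_rot: [0.645, 0.764, -0.0, 0.001]
ft_force: [2.0, -9.3, -3.4]
gripper_width: 47.6
```

Call:
send_rows(deltas="0.4 0.1 0 0 0 0 0; 0.4 0.2 0 0 0 0 0; 0.4 0.2 0 0 0 0 0")

```text
time_s: 14.12
tool_pos: [570.6, 71.5, 25.9]
eef_rot: [0.645, 0.764, -0.0, 0.001]
ft_force: [1.6, -10.6, -4.0]
gripper_width: 47.7
```

Call:
send_rows(deltas="0.4 0.1 0 0.03 0 0 0; 0.4 0.2 0 0.03 0 0 0; 0.4 0.2 0 0.03 0 0 0")

```text
time_s: 14.5
tool_pos: [570.4, 73.1, 25.8]
eef_rot: [0.645, 0.764, -0.001, 0.001]
ft_force: [2.6, -11.8, -2.4]
gripper_width: 47.6
```

Call:
send_rows(deltas="0.4 0.1 0 0 0 0 0; 0.4 0.2 0 0 0 0 0; 0.4 0.2 0 0 0 0 0")

```text
time_s: 14.88
tool_pos: [569.9, 76.1, 25.7]
eef_rot: [0.646, 0.764, 0.0, 0.001]
ft_force: [1.7, -8.2, -3.8]
gripper_width: 47.6
```

Call:
send_rows(deltas="0.4 0.1 0 0 0 0 0; 0.4 0.15 0 0 0 0 0; 0.4 0.15 0 0 0 0 0")

```text
time_s: 15.25
tool_pos: [569.6, 77.7, 25.7]
eef_rot: [0.645, 0.764, 0.0, 0.0]
ft_force: [1.6, -7.5, -2.0]
gripper_width: 47.7
```

```bash
python3 t.py q.png|head -2;python3 e.py q.png 2>/dev/null
```

```text
tcp J [[  1.3 -29.1]] 25.7 yaw 99.6 z [ 0.0007 -0.0005] F jig [ 0.3 -7.6] -2.0 M [-1.23 -0.24  0.01]
222 [ -24.2 -126.1] [ 26.6 -53.4]
railR_tail -23.82; railR_front -22.73; ten_mx -22.68; rail_px 26.16; board_mx_rear -93.9; board_px_rear 76.58; board_px_front 76.0; rearblk_face 16.7;
```

Call:
send_rows(deltas="0.4 0.05 0 0 0 0 0; 0.4 0.1 0 0 0 0 0; 0.4 0.15 0 0 0 0 0; 0.4 0.15 0 0 0 0 0")

```text
time_s: 15.8
tool_pos: [569.3, 79.2, 25.6]
eef_rot: [0.645, 0.764, -0.0, 0.0]
ft_force: [1.0, -7.9, -2.9]
gripper_width: 47.3
```

Call:
send_rows(deltas="0.4 0.05 0 0 0 0 0; 0.4 0.1 0 0 0 0 0; 0.4 0.15 0 0 0 0 0; 0.4 0.15 0 0 0 0 0")

```text
time_s: 16.3
tool_pos: [569.0, 80.7, 25.7]
eef_rot: [0.645, 0.764, -0.0, 0.0]
ft_force: [0.6, -7.5, -4.2]
gripper_width: 47.9
```

Call:
send_rows(deltas="0.4 0.05 0 0 0 0 0; 0.4 0.1 0 0 0 0 0; 0.4 0.15 0 0 0 0 0; 0.4 0.15 0 0 0 0 0")

```text
time_s: 16.8
tool_pos: [568.8, 82.1, 25.7]
eef_rot: [0.645, 0.764, -0.0, 0.0]
ft_force: [1.3, -7.6, -2.7]
gripper_width: 47.7
```

Steady 7.6 N rubbing. I continue in 1.5 mm steps.

Call:
send_rows(deltas="0.4 0.05 0 0 0 0 0; 0.4 0.1 0 0 0 0 0; 0.4 0.15 0 0 0 0 0; 0.4 0.15 0 0 0 0 0")

```text
time_s: 17.3
tool_pos: [568.5, 83.6, 25.6]
eef_rot: [0.645, 0.764, -0.0, 0.0]
ft_force: [1.9, -7.9, -1.9]
gripper_width: 47.7
```

Call:
send_rows(deltas="0.4 0.05 0 0 0 0 0; 0.4 0.1 0 0 0 0 0; 0.4 0.15 0 0 0 0 0; 0.4 0.15 0 0 0 0 0")

```text
time_s: 17.8
tool_pos: [568.2, 85.1, 25.6]
eef_rot: [0.645, 0.764, -0.0, 0.0]
ft_force: [1.9, -7.8, -2.9]
gripper_width: 47.5
```

Call:
send_rows(deltas="0.4 0.05 0 0 0 0 0; 0.4 0.1 0 0 0 0 0; 0.4 0.15 0 0 0 0 0; 0.4 0.15 0 0 0 0 0")

```text
time_s: 18.3
tool_pos: [567.9, 86.6, 25.6]
eef_rot: [0.645, 0.764, -0.0, 0.0]
ft_force: [1.1, -7.5, -3.3]
gripper_width: 47.4
```

Call:
send_rows(deltas="0.4 0.05 0 0 0 0 0; 0.4 0.1 0 0 0 0 0; 0.4 0.15 0 0 0 0 0; 0.4 0.15 0 0 0 0 0")

```text
time_s: 18.8
tool_pos: [567.7, 88.0, 25.6]
eef_rot: [0.645, 0.764, -0.0, 0.0]
ft_force: [1.0, -8.0, -3.1]
gripper_width: 47.6
```

Call:
send_rows(deltas="0.4 0.05 0 0 0 0 0; 0.4 0.1 0 0 0 0 0; 0.4 0.15 0 0 0 0 0; 0.4 0.15 0 0 0 0 0")

```text
time_s: 19.3
tool_pos: [567.5, 89.1, 25.6]
eef_rot: [0.645, 0.764, -0.0, 0.001]
ft_force: [1.5, -9.0, -2.7]
gripper_width: 47.7
```

Call:
send_rows(deltas="0.4 0.05 0 0 0 0 0; 0.4 0.1 0 0 0 0 0; 0.4 0.15 0 0 0 0 0; 0.4 0.15 0 0 0 0 0")

```text
time_s: 19.8
tool_pos: [567.3, 90.3, 25.6]
eef_rot: [0.645, 0.764, -0.0, 0.001]
ft_force: [1.7, -9.9, -1.7]
gripper_width: 47.7
```

The pin is met at about y=88.3, so I use finer steps.

Call:
send_rows(deltas="0.4 0.05 0 0 0 0 0; 0.4 0.1 0 0 0 0 0; 0.4 0.1 0 0 0 0 0")

```text
time_s: 20.18
tool_pos: [567.2, 91.1, 25.7]
eef_rot: [0.645, 0.764, -0.0, 0.001]
ft_force: [2.6, -11.6, -2.4]
gripper_width: 47.6
```

Call:
send_rows(deltas="0.4 0.05 0 0 0 0 0; 0.4 0.1 0 0 0 0 0; 0.4 0.1 0 0 0 0 0")

```text
time_s: 20.55
tool_pos: [567.1, 91.9, 25.7]
eef_rot: [0.645, 0.764, -0.001, 0.001]
ft_force: [2.0, -11.5, -2.7]
gripper_width: 47.4
```

Call:
send_rows(deltas="0.4 0.05 0 0 0 0 0; 0.4 0.1 0 0 0 0 0; 0.4 0.1 0 0 0 0 0")

```text
time_s: 20.92
tool_pos: [567.0, 92.5, 25.7]
eef_rot: [0.645, 0.764, -0.001, 0.001]
ft_force: [2.3, -12.8, -2.3]
gripper_width: 47.6
```

Call:
send_rows(deltas="0.4 0.05 0 0 0 0 0; 0.4 0.1 0 0 0 0 0; 0.4 0.1 0 0 0 0 0")

```text
time_s: 21.3
tool_pos: [567.0, 92.5, 25.8]
eef_rot: [0.645, 0.764, -0.001, 0.002]
ft_force: [3.0, -16.7, -2.4]
gripper_width: 47.6
```

```bash
python3 t.py r.png|head -2;python3 e.py r.png 2>/dev/null
```

```text
tcp J [[  1.4 -14. ]] 25.8 yaw 99.66 z [ 0.0011 -0.0042] F jig [  0.  -16.9] -2.4 M [-2.68 -0.39  0.03]
216 [ -23.6 -111.2] [ 26.7 -49.9]
railR_tail -20.4; railR_front -22.93; ten_mx -21.37; rail_px 26.24; board_mx_rear -93.92; board_px_rear 76.42; board_px_front 76.41; rearblk_face 16.67;
```

Hard face felt: +4 N with no travel, about 9 N on the stop. I release and lift.

Call:
send_rows(deltas="0.4 0 0 0 0 0 0; 0.4 0 0 0 0 0 0; 0.75 0 0 0 0 0 0; 0.75 0 0 0 0 0 0; 0.75 0 0 0 0 0 0; 0.75 0 0 0 0 0 0; 0.75 0 0 -3 0 0 0; 0.75 0 0 -8 0 0 0; 0.75 0 0 -12 0 0 0; 0.75 0 0 -12 0 0 0")

```text
time_s: 22.6
tool_pos: [569.2, 97.0, 149.9]
eef_rot: [0.646, 0.764, 0.004, 0.002]
ft_force: [0.3, 0.2, -0.3]
gripper_width: 66.4
```

```bash
python3 t.py s.png;python3 e.py s.png 2>/dev/null
```

```text
tcp J [[  4.3 -10. ]] 149.9 yaw 99.58 z [0.0082 0.0029] F jig [0.3 0.2] -0.3 M [-0.03 -0.12 -0.03]
215 [ -23.9 -111. ] [ 26.5 -49.9]
-116 -5.1 21.3 | -110 -21.0 26.2 | -104 -23.2 26.4 | -98 -23.4 24.7 | -92 -22.3 24.8 | railR_tail -20.33; railR_front nan; ten_mx -19.69; rail_px 26.25; board_mx_rear -93.9; board_px_rear 76.57; board_px_front 76.58; rearblk_face 16.66;
```

```bash
python3 - <<'E'
from h import *
s=monitor.observe();r=R.from_quat(s['eef_rot']).as_matrix();print(s['tool_pos'],abs(s['qd']).max(),r[:2,2])
t=(np.array([464.5,-6.2,140])-s['tool_pos'])/10;print(r.T@t)
E
```

```text
[567.43483652  96.73495975 147.3642598 ] 0.052610584285547 [0.0038267 0.0023116]
[ -8.43811234 -11.86588405   0.67323411]
```

Call:
send_rows(deltas="0.41 -4 -6 0.3 0 0 42; 0.41 -4 -6 0.3 0 0 42; 0.41 -8.4 -11.9 0.6 0 0 42; 0.41 -8.4 -11.9 0.6 0 0 42; 0.41 -8.4 -11.9 0.6 0 0 83.9; 0.41 -8.4 -11.9 0.6 0 0 83.9; 0.41 -8.4 -11.9 0.6 0 0 83.9; 0.41 -8.4 -11.9 0.6 0 0 83.9; 0.41 -8.4 -11.9 0.6 0 0 83.9; 0.41 -8.4 -11.9 0.6 0 0 83.9")

```text
time_s: 23.9
tool_pos: [461.8, -6.2, 138.1]
eef_rot: [0.99, 0.138, -0.001, -0.001]
ft_force: [-0.1, -0.5, -0.2]
gripper_width: 36.0
```

Call:
send_rows(deltas="0.41 0 0 0 0 0 0; 0.41 0 0 0 0 0 0")

```text
time_s: 24.15
tool_pos: [462.6, -6.3, 139.1]
eef_rot: [0.991, 0.137, -0.0, -0.001]
ft_force: [-0.5, 0.9, -0.9]
gripper_width: 36.2
```

```bash
python3 - <<'E'
from h import *
s=monitor.observe();r=R.from_quat(s['eef_rot']).as_matrix();print(s['tool_pos'],abs(s['qd']).max(),r[:2,2],np.degrees(np.arctan2(r[1,0],r[0,0])),s['gripper_width'],s['qpos'].round(2))
print(r.T@(np.array([464.5,-6.2,46])-s['tool_pos'])/10)
a=grab('scene','u.png');t=grab('top','u2.png');cv2.imwrite('pics/u3.png',np.hstack([cv2.resize(a[130:260,240:390],(400,347)),cv2.resize(t[140:240,150:290],(400,347))])[:,:,::-1])
E
```

```text
[462.60877851  -6.27619404 139.14861648] 0.005005729527220493 [-0.00050349  0.00172057] 15.707829131377572 36.15505753335648 [-0.07 -0.05  2.15  0.    1.05  1.23]
[0.18429801 0.06056451 9.31476457]
```

View pics/u3.png

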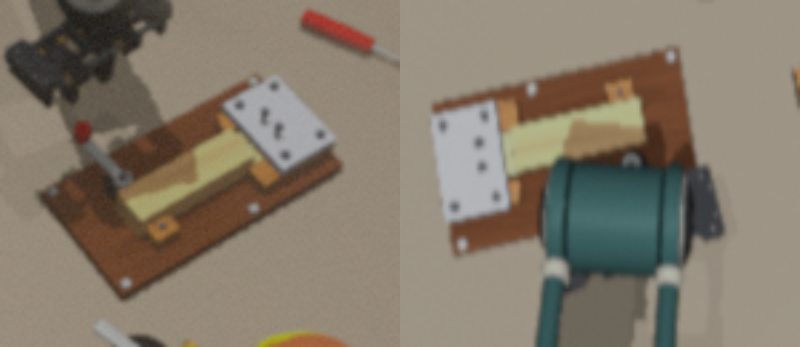

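The rail is seated, with its shoulder just before the plate, and the knob at (83,132) in the left half lies below the gripper. I descend around the knob.

Call:
send_rows(deltas="0.41 0.18 0.06 4 0 0 0; 0.41 0.18 0.06 7 0 0 0; 0.41 0.18 0.06 8 0 0 0; 0.41 0.18 0.06 9 0 0 0; 0.41 0.18 0.06 9.3 0 0 0; 0.41 0.18 0.06 9.3 0 0 0")

```text
time_s: 25.0
tool_pos: [465.1, -6.3, 46.8]
eef_rot: [0.991, 0.136, 0.0, -0.001]
ft_force: [-1.0, -0.1, 0.2]
gripper_width: 36.3
```

Call:
send_rows(deltas="0.3 0 0 0 0 0 0; 0.3 0 0 0 0 0 0; 0.3 0.09 1.16 0 0 0 -9; 0.3 0.36 2.29 0 0 0 -18; 0.3 0.81 3.36 0 0 0 -27; 0.3 1.41 4.35 0 0 0 -36; 0.3 2.17 5.23 0 0 0 -45; 0.3 3.05 5.99 0 0 0 -54; 0.3 3.05 5.99 0 0 0 -54")

```text
time_s: 26.12
tool_pos: [510.7, -55.9, 46.4]
eef_rot: [0.821, 0.57, 0.001, -0.001]
ft_force: [0.0, -0.1, -0.0]
gripper_width: 26.7
```

```bash
python3 - <<'E'
from h import *
s=monitor.observe();r=R.from_quat(s['eef_rot']).as_matrix();d=np.array([536,13.9])-s['tool_pos'][:2];print(s['tool_pos'],np.degrees(np.arctan2(r[1,0],r[0,0])),np.hypot(*d),np.degrees(np.arctan2(d[1],d[0])),s['ft_force'],r[:2,:2].T@s['ft_force'][:2],s['gripper_width'])
E
```

```text
[510.74855321 -55.93051698  46.41120702] 69.54418318217719 74.25588641278483 70.11947852472481 [ 0.02986911 -0.09703608 -0.04155826] [-0.08047826  0.06189825] 26.728525336526385
```

Call:
send_rows(deltas="0.3 0.09 1.16 0 0 0 -9; 0.3 0.36 2.29 0 0 0 -18; 0.3 0.69 3.13 0 0 0 -25; 0.3 0.99 3.7 0 0 0 -30; 0.3 0.99 3.7 0 0 0 -30; 0.3 0.99 3.7 0 0 0 -30")

```text
time_s: 26.88
tool_pos: [546.0, -59.4, 45.7]
eef_rot: [0.646, 0.763, -0.001, -0.002]
ft_force: [-5.6, -2.8, 2.2]
gripper_width: 26.2
```

```bash
cat > v.py <<'E'
from h import *
import sys
s=monitor.observe();r=R.from_quat(s['eef_rot']).as_matrix();d=np.array([536,13.9])-s['tool_pos'][:2];print(s['tool_pos'],np.degrees(np.arctan2(r[1,0],r[0,0])),np.hypot(*d),np.degrees(np.arctan2(d[1],d[0])),r[:2,:2].T@s['ft_force'][:2],s['gripper_width'])
E
python3 v.py
```

```text
[546.03126104 -59.42692443  45.7498796 ] 99.51287163281127 74.00989153553543 97.78981563423879 [-1.8685037  -6.02006399] 26.207856870465434
```

Call:
send_rows(deltas="0.3 0 0.2 0 0 0 -1; 0.3 0 0.4 0 0 0 -1; 0.3 0 0.4 0 0 0 -1; 0.3 0 0.4 0 0 0 -1")

```text
time_s: 27.38
tool_pos: [548.8, -59.3, 45.7]
eef_rot: [0.639, 0.769, -0.002, -0.003]
ft_force: [-7.9, -3.9, 5.3]
gripper_width: 26.4
```

```bash
python3 v.py
```

```text
[548.83283385 -59.26851169  45.65267844] 100.54704705905775 74.28534665386988 99.9477800108489 [-2.42887998 -8.46838019] 26.39326829049372
```

Call:
send_rows(deltas="0.3 0 0.2 0 0 0 0; 0.3 0 0.3 0 0 0 0; 0.3 0 0.3 0 0 0 0; 0.3 0 0.3 0 0 0 0")

```text
time_s: 27.88
tool_pos: [550.8, -59.3, 45.6]
eef_rot: [0.639, 0.769, -0.003, -0.003]
ft_force: [-10.7, -6.2, 6.2]
gripper_width: 26.6
```

```bash
python3 v.py
```

```text
[550.81881342 -59.27584336  45.56061602] 100.56682452156295 74.66124351417902 101.44812662597928 [ -4.17637678 -11.69165501] 26.579998292047467
```

Call:
send_rows(deltas="0.3 0 0.15 0 0 0 0; 0.3 0 0.3 0 0 0 0; 0.3 0 0.3 0 0 0 0; 0.3 0 0.3 0 0 0 0")

```text
time_s: 28.38
tool_pos: [551.9, -59.1, 45.3]
eef_rot: [0.639, 0.769, -0.004, -0.005]
ft_force: [-14.2, -8.0, 11.5]
gripper_width: 26.8
```

```bash
python3 v.py
```

```text
[551.87918147 -59.06280017  45.33701751] 100.59063484881553 74.6707346504351 102.27804755482832 [ -5.2489835  -15.46965227] 26.759004636381956
```

Call:
send_rows(deltas="0.3 0 0.2 -0.05 0 0 0; 0.3 0 0.3 -0.05 0 0 0; 0.3 0 0.3 -0.05 0 0 0; 0.3 0 0.3 -0.05 0 0 0")

```text
time_s: 28.88
tool_pos: [552.0, -59.0, 45.2]
eef_rot: [0.639, 0.769, -0.007, -0.007]
ft_force: [-21.4, -10.2, 14.3]
gripper_width: 26.4
```

```bash
python3 v.py
```

```text
[552.0382527  -59.03918766  45.20588921] 100.61972999178514 74.68166204711237 102.40114810261132 [ -6.09325368 -22.90235701] 26.41780612517897
```

Stop felt (+7 N over 0.15 mm). I unload, open and lift clear.

Call:
send_rows(deltas="0.3 0 -0.3 0 0 0 0; 0.42 0 -0.65 0 0 0 0; 0.42 0 -0.65 0 0 0 0; 0.42 0 -0.65 0 0 0 0; 0.42 0 -0.65 -2 0 0 0; 0.42 0 -0.65 -6 0 0 0; 0.42 0 -0.65 -11 0 0 0; 0.42 0 -0.65 -11 0 0 0")

```text
time_s: 29.88
tool_pos: [558.9, -58.5, 162.1]
eef_rot: [0.638, 0.77, 0.003, 0.004]
ft_force: [-0.8, 0.2, 0.7]
gripper_width: 36.7
```

Call:
send_rows(deltas="0.42 -6 0 -3 0 0 0; 0.42 -12 -6 -6 0 0 0; 0.42 -16 -10 -6 0 0 0; 0.42 -20 -14 -6 0 0 0; 0.42 -20 -14 -6 0 0 0; 0.42 -20 -14 -6 0 0 0; 0.42 -20 -14 -6 0 0 0")

```text
time_s: 30.75
tool_pos: [454.7, -279.6, 215.6]
eef_rot: [0.638, 0.77, 0.001, -0.001]
ft_force: [0.0, 0.8, -0.2]
gripper_width: 37.0
```

```bash
python3 - <<'E'
from h import *
a=grab('scene','w.png');t=grab('top','w2.png');cv2.imwrite('pics/w3.png',np.hstack([cv2.resize(a[130:260,240:390],(400,347),interpolation=2),cv2.resize(t[145:220,150:270],(400,347),interpolation=2)])[:,:,::-1])
E
sed -i "s/'a.png'/'w2.png'/;s/'b.png'/'w.png'/" m.py; python3 - <<'E'
from h import *
exec(open('m.py').read().split("k=blob('top',(22")[0])
for n,c in(('top',(245,197)),('scene',(260,190))):
  k=blob(n,(0,150,80),(8,255,255),c);p=ctr(k);w=onz(n,p,58)[0];d=np.array([536,13.9])-w[:2];print(n,p,w,np.hypot(*d),'cam',np.arctan2(d[1],d[0])-np.deg2rad(10.1))
E
python3 t.py x.png; python3 e.py x.png 2>/dev/null
```

```text
top [[250.09303161 182.77921456]] [549.95884872 -59.0017338   58.        ] 74.22608872974092 cam 1.5837030983484928
scene [[265.65978261 204.16032609]] [548.99096674 -61.32992968  58.        ] 76.3433529280331 cam 1.565515182248065
tcp J [[-173.9 -360.8]] 215.9 yaw 100.77 z [-0.0005  0.0025] F jig [0.8 0.8] -0.7 M [-0.04 -0.04  0.05]
219 [ -24.6 -111.4] [ 27.3 -49.5]
-116 -15.5 22.2 | -110 -22.1 27.3 | -104 -24.6 26.7 | -98 -24.3 25.4 | -92 -23.4 25.9 | railR_tail -19.49; railR_front -23.59; ten_mx -21.44; rail_px 26.25; board_mx_rear -93.91; board_px_rear 76.57; board_px_front 75.97; rearblk_face 16.77;
```

View pics/w3.png

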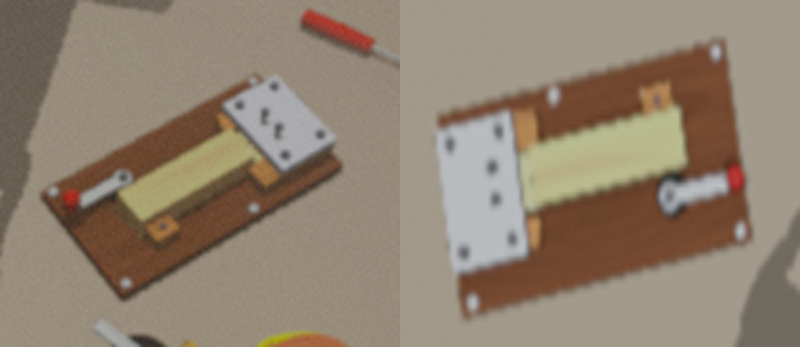

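The picture shows the lever along the jig's −y and the rail against the blocks. One last numeric check for rail yaw, and tail creep before and after clamping.

```bash
python3 - <<'E' 2>/dev/null
from h import *
th=np.deg2rad(10.05);U=np.array([[np.cos(th),np.sin(th)],[-np.sin(th),np.cos(th)]]);O=np.array([563.2,106.1])
def pr(f,rng,cross,ax,z,sg):
    g=cv2.imread('pics/'+f).astype(np.float32)[:,:,1]
    A=np.arange(*rng,.25);B=np.arange(*cross,1.);a,b=np.meshgrid(A,B);X,Y=(a,b) if ax=='x' else (b,a)
    q=proj('top',np.c_[O+X.reshape(-1,1)*U[0]+Y.reshape(-1,1)*U[1],np.full(X.size,z)]).astype(np.float32).reshape(X.shape+(2,))
    l=cv2.remap(g,q[...,0],q[...,1],1).mean(0);d=sg*np.gradient(cv2.GaussianBlur(l[:,None],(1,9),2)[:,0]);i=d.argmax();w=np.clip(d,0,None)*(abs(A-A[i])<4);return round(float((w*A).sum()/w.sum()),2)
for f in('r.png','s.png','w2.png','x.png'):print(f,'tail y',pr(f,(-120,-100),(0,20),'y',58,1))
for f in('w2.png','x.png'):print(f,'-x edge:',[pr(f,(-33,-17),(y,y+25),'x',58,1) for y in(-60,-30,0,30)],'+x edge:',[pr(f,(17,33),(y,y+25),'x',58,-1) for y in(-55,-25,5)],'board+x',[pr(f,(70,86),(y,y+40),'x',18,1) for y in(-160,-100,-40,20,80)])
E
```

```text
r.png tail y -109.95
s.png tail y -109.98
w2.png tail y -110.14
x.png tail y -109.99
w2.png -x edge: [-23.66, -23.62, -23.61, -23.65] +x edge: [26.84, 27.09, 26.59] board+x [76.5, 75.61, 75.86, 77.28, 76.0]
x.png -x edge: [-23.68, -23.62, -23.6, -23.64] +x edge: [26.84, 27.1, 26.6] board+x [76.5, 75.59, 75.86, 77.27, 76.16]
```

```bash
python3 -c "
from plant import ticket;print(ticket.finish_job())"
```

```text
the job is handed in; nothing more can be done
None
```

The rail is loaded on the stop and clamped, and I handed the job in at about 31 s of the 72 s. However, a jam on the first push may have broken the 20 N limit.

**The jam.** On the first push the tenon caught on the near side of the pocket, because the rail sat about 3 mm off line with a slight yaw. I pushed up to about 35 N at the wrist before I recognised it. If part of that counted as rail against retainer, the limit was exceeded. No sensor reports that contact separately, so I can't tell.

**After the jam.** I backed out, corrected x and yaw, and slid in again:
- **Ramp and shoe:** the ramp took about 12 N and the shoe then rubbed at a steady 7.6 N.
- **Pin and stop:** the pin rose over about 4 mm, then the hard face gave +4 N with no travel. That is about 9 N on the stop.
- **Lever:** after releasing the rail I swung it round until its stop was felt at the knob (about 23 N).

**Last checks:**
- **Rail end position:** the tail reads −109.95 mm when pushed home and −109.99 to −110.14 mm after clamping, so it did not creep back.
- **Rail alignment:** the edges are parallel to the jig within about 0.2°. The x position shows the rail against the locating blocks, within about 1 mm of camera accuracy.
- **Cam angle:** 1.58 rad from the top camera and 1.57 rad from the scene camera.
- **Clearances:** the gripper is clear of everything. I did not measure the other bench items again at the end, but no move passed near them.

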